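# Tighten the hold-down screw of the woodworker's jig

## Robot

A 6-joint arm with a two-finger parallel gripper is mounted at the origin on the work surface. World frame = base frame: x ahead of the robot, y to its left, z up, the work surface at z = 0. Lengths are in mm, angles in rad, forces in N, time in s.
With the tool pointing down it reaches from about 350 to 775 mm from the base axis. Payload 7.3 kg.
Tool frame: the origin (TCP) lies at the very end of the fingers, on their centre line; the grasp point (between the pads) lies 19 mm behind it; z points along the fingers, y is the line along which they close (so a half turn about z gives the same grasp; the last joint's range is limited). The gripper opens to 92 mm and grips with 3 to 60 N. Pads are 19 mm wide; open, the fingers measure 130 mm over their backs; the gripper's body (75 mm by 190 mm) begins 47 mm behind the grasp point.
Start: joints at [-1.287, 0.342, 1.524, -0, 1.275, -0.146], TCP at [218.786, -477.261, 226.741] pointing down, gripper open.
Joint ranges: [-2.53, 2.53], [-0.77, 2.02], [0.04, 2.7], [-1, 4.14], [0.28, 2.66], [-3.11, 3.11]. Speed limits (rad/s): [2.57, 2.57, 3.14, 3.14, 3.14, 3.14].

## Interface

Orientations are given as [roll, pitch, yaw] about the fixed x, y, z axes, in that order (R = Rz(yaw) Ry(pitch) Rx(roll)).
In Python, from plant import bot gives the robot as it stands.
- The arm moves only by the tool jog_arm, never from a script. Its argument "targets" is a list of rows, each an object with "xyz": the shift along the tool's x, y, z as a fraction of full scale, a list of three; "spin": the turn about the tool's z as a fraction of full scale. In form: [{"xyz": [x, y, z], "spin": spin}, ...]. A call has exactly 10 rows; each row shifts and turns the commanded pose from where the row before left it, along the tool's axes as they then stand; what a row does not reach is not made up. Full scale, the value 1, is 80 mm for a shift and 0.1 rad for a turn. A row lasts 1/8 s, in which the tool goes at most 62.5 mm and 10.7 degrees, less where a joint would pass 70% of its speed; a pose out of reach is approached as far as the arm can. A call with a number of a shift or a turn outside -1 to 1 is refused whole. A call with a gripper value outside its range is refused whole. "gripper" is the opening in per cent of the stroke, from 0 (shut) to 100 (fully open), set as the call begins (left out, the last holds). The fingers move at their own pace and stop on an object; the grip force is fixed at half the most. Time passes only in rows, so rows that do not move let the fingers close, or fill a call up. It gives the time, the measured TCP pose, the force, the opening and the grip force at its end, in the units of the state.
- bot.get_obs(): the state, without advancing time (a new reading comes with each control period).
- bot.capture(name): name is "scene" or "top"; returns the picture (420x560x3 uint8, blue, green, red); there is no depth.
- bot.get_calibration(name): a dict with "vfov" (degrees; the focal length in pixels is half the picture's height over the tangent of half this angle, whatever the lens; pixels are square), "cx", "cy" (the principal point, pixels), "eye" and "rotation" of the camera in the world. Camera axes: x right, y down, z forward; pixel columns grow to the right and rows downward; lengths in mm; the calibration is good to about 2 mm. A picture is of the moment at which its call begins. get_calibration takes no time and is no camera call.
- bot.close_job(): hands the job in; it is judged then, once.
The state is a dict: "time": time; "joint_positions": joint angles; "dq": joint speeds; "tau": joint torques, N m; "tool_pos": TCP position; "tcp_rot": TCP orientation; "contact_force": force on the tool from outside, world axes, zero at the start; "moment": the same for the moment, N m; "grip_width": finger opening in mm; "finger_force": force on a finger pad.
Only numpy, scipy, OpenCV 4.12 (cv2) and the standard library are available. Lean on these libraries where they do the work, as an engineer would, in place of code of your own. Each camera call takes 0.05 s, during which the arm holds its last target. There are 200 camera calls.

## Task

Take the flat-bladed driver from the tool rack, set its blade upright and fully down in the slot of the big brass screw on the plywood jig, and with the blade kept down in the slot turn the screw clockwise (seen from above) up to its stop, so that the tongue clamps the wood strip. Turn the screw only with the driver. Then stand the driver blade-down in the open tin and let go of it.

Things in the scene. Friction and masses are not known exactly. Their poses are not given: they have to be found in the camera images.
- driver (a point): On the flat driver's handle, 110 mm above the blade tip, 34 below its top; own z up. Flat-sided wooden handle 40 (own x) x 24 (y) x 74 mm high; flat steel blade 70 mm long, 26 wide (x), 6 thick (y), tip 3. Hangs blade down by its shoulder in one of 3 openings (32 x 12 mm, row along x, 70 mm apart) of a rack 91 mm high. Round awl and steel punch beside it, tops 140 mm high: lift 140 mm to pass over them.
- slot (a point): Middle of the flat floor of the slot in the brass screw head (54 mm across) on the plywood jig, on the screw's vertical axis, 50 mm above the bench, 16 mm below the head's top. Own x lies along the slot (ends open), z up. Slot 11 mm wide in its lower 8 mm, flaring above to 23 mm at the top. A steel tongue under the head points along own +x. The blade has 11 degrees of play each way in the slot.
- clamp_screw (a joint): Angle of the brass screw, rad: grows as it turns clockwise seen from above; 1.1 is the stop, where the tongue lies square across the dark wood strip. Starts between 0 and 0.25. Stiff (0.25 N m of friction), stays where it is left, does not rise or sink as it turns.
- tin_floor (a point): Middle of the inside floor, 5 mm above the bench, of an open round metal tin fixed to the bench: 70 mm across inside, 74 mm outside, rim 80 mm above the bench. The driver let go in it blade-down leans on the rim, handle sticking out.

How it is judged (in metres and radians):
On the way, in this order (a step that is already met when the one before it is completed fails the run):
1. the driver stands upright (within 15 degrees) with its blade down in the slot (within 5 mm of the floor, 15 mm of the screw's axis), the screw not yet turned far (horizontal distance between driver and slot below 0.015 m and z of driver in the frame of slot below 0.115 m and angle between driver's own z axis and vertical below 0.26 rad and value of joint clamp_screw below 0.5 rad), for 0.2 s.
2. the screw has been turned to within 10 degrees of its stop with the blade still down in the slot (horizontal distance between driver and slot below 0.02 m and z of driver in the frame of slot below 0.117 m and angle between driver's own z axis and vertical below 0.3 rad and value of joint clamp_screw above 0.925 rad), for 0.1 s.
At the end, for the whole second after the job is handed in: The screw is within 10 degrees of its stop (joint above 0.925 rad), and the driver stands at rest in the tin, blade down: its handle point within 60 mm sideways of the tin's axis and 60 to 130 mm above the tin's floor, leaning less than 45 degrees (value of joint clamp_screw above 0.925 rad and horizontal distance between driver and tin_floor below 0.06 m and z of driver in the frame of tin_floor between 0.06 and 0.13 m and angle between driver's own z axis and vertical below 0.8 rad and linear speed of flat_driver below 0.05 m/s); the robot touches nothing.
It fails at once if the screw is turned by anything but the driver's blade down in its slot (velocity of joint clamp_screw above 0.3 rad/s and not (horizontal distance between driver and slot below 0.025 m and z of driver in the frame of slot below 0.122 m)).
It also fails if it takes over 50 s, if anything falls off the work surface, if the arm or the gripper's body presses on something with over 40 N, if the wrist force passes 120 N, or if a joint passes its speed limit or range.

## Working session

There is one attempt and no reset: what is moved stays moved. The work goes in short steps, Python scripts to look and compute and a tool call to move; the robot and the scene stay as the last step left them, time stands still between calls to the robot, and variables do not carry over. Pictures are saved under pics/ and viewed, at most 10 in all, crops included, and the job is handed in when it is done.

Besides the shell and the picture viewer there is one more tool, called after "Request:" as name(argument=value, ...), one argument or row to a line, values as JSON. jog_arm: Moves the arm, as the interface text tells. Shift numbers are shares of 80 mm and turn numbers shares of 0.1 rad, none past 1 either way. Its arguments: {"type":"object","properties":{"targets":{"type":"array","items":{"type":"object","properties":{"xyz":{"type":"array","items":{"type":"number"}},"spin":{"type":"number"}}}},"gripper":{"type":"number"}},"required":["targets"]}

```bash
mkdir -p pics; ls
python3 - <<'E'
from plant import bot
import cv2
o=bot.get_obs(); print(o)
for n in("scene","top"):
    c=bot.get_calibration(n); print(n,c)
    cv2.imwrite(f"pics/{n}0.png",bot.capture(n))
E
```

```text
pics
{'time': 0.0, 'joint_positions': array([-1.28698590e+00,  3.42754181e-01,  1.52502399e+00,  1.46967904e-05,
        1.27534938e+00, -1.46015885e-01]), 'dq': array([ 0.00025964,  0.00067291, -0.00014459, -0.00057348,  0.0009362 ,
        0.00109245]), 'tau': array([-1.36007937e-03, -4.31237805e+01, -2.44222873e+01,  7.17601064e-02,
        5.56907896e-02, -1.27827093e-04]), 'tool_pos': array([ 218.67936594, -476.85447347,  226.02618293]), 'tcp_rot': array([-3.14007614e+00, -2.37227455e-04,  4.29821837e-01]), 'contact_force': array([ 0.3944846 ,  0.26183805, -0.71885793]), 'moment': array([0.0161132 , 0.03100487, 0.01855759]), 'finger_force': 0.0, 'grip_width': 91.9468797574492}
scene {'vfov': 47.71273157088336, 'cx': 287.2187161089337, 'cy': 204.8201693471542, 'eye': array([1261.72399094, -457.05442344,  807.40717257]), 'rotation': array([-2.23930017,  0.00824034,  1.0060595 ])}
top {'vfov': 48.16499922900021, 'cx': 277.39491046481226, 'cy': 216.90029979787278, 'eye': array([ 329.99655927,   -5.82885855, 1045.07342186]), 'rotation': array([-2.93886713, -0.00315131, -1.4402067 ])}
```

View pics/scene0.png

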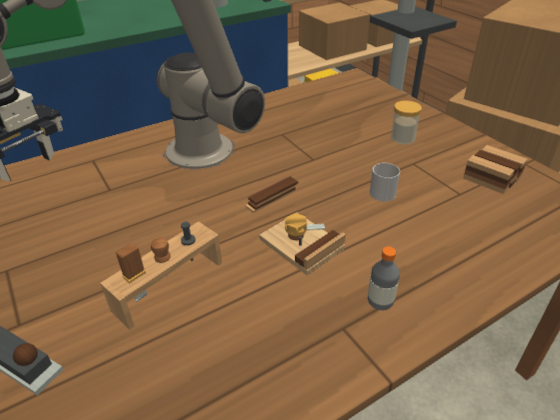

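View pics/top0.png

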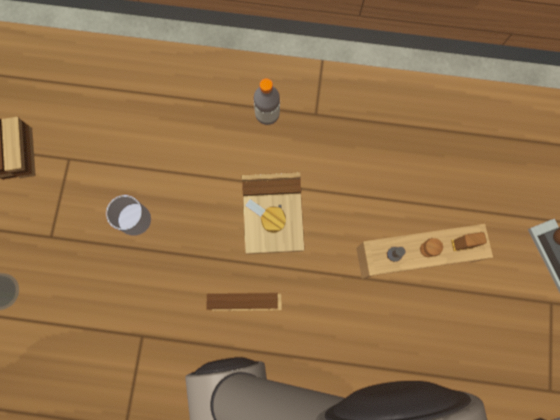

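The scene view shows the rack at left with the driver at about (130,262), the jig at (303,240) and the tin at (385,182). The top view shows the driver at (470,241), the screw head at (274,219) and the tin at (125,213). Next I'll make enlarged crops.

```bash
cat > h.py <<'E'
import numpy as np, cv2
from scipy.spatial.transform import Rotation as R
from plant import bot
def ray(n,u,v):
    c=bot.get_calibration(n); f=210/np.tan(np.radians(c['vfov']/2))
    d=R.from_euler('xyz',c['rotation']).as_matrix()@np.array([(u-c['cx'])/f,(v-c['cy'])/f,1.])
    return np.array(c['eye']),d/np.linalg.norm(d)
def plane(n,u,v,z):
    e,d=ray(n,u,v); return e+d*(z-e[2])/d[2]
def proj(n,p):
    c=bot.get_calibration(n); f=210/np.tan(np.radians(c['vfov']/2))
    q=R.from_euler('xyz',c['rotation']).as_matrix().T@(np.array(p)-c['eye']); return q[:2]/q[2]*f+[c['cx'],c['cy']]
E
python3 - <<'E'
from h import *
for t,z in (((470,241),144),((274,219),66),((125,213),80)): print(plane("top",*t,z))
for t,z in (((130,250),144),((296,222),66),((385,174),80)): print(plane("scene",*t,z))
im=cv2.imread("pics/top0.png")
a=cv2.resize(im[165:260,225:325],(800,760),interpolation=cv2.INTER_CUBIC)[0:600]
a=cv2.resize(im[170:260,230:320],(400,400),interpolation=cv2.INTER_CUBIC)
b=cv2.resize(im[215:285,360:500],(800,400)[:2],interpolation=cv2.INTER_CUBIC)
s=cv2.imread("pics/scene0.png")
c=cv2.resize(s[200:280,250:350],(400,320),interpolation=cv2.INTER_CUBIC)
d=cv2.resize(s[220:320,100:225],(400,320),interpolation=cv2.INTER_CUBIC)
cv2.imwrite("pics/c1.png",b)
e=np.zeros((400,800,3),np.uint8); e[:,:400]=a; e[:320,400:]=c
cv2.imwrite("pics/c2.png",e)
E
```

```text
[ 515.57755093 -361.18684588  144.        ]
[524.47201241  23.87863085  66.        ]
[493.5117487  335.10740788  80.        ]
[ 500.86431009 -357.37312317  144.        ]
[533.36724584  22.21106645  66.        ]
[510.55965597 322.54672109  80.        ]
```

View pics/c1.png

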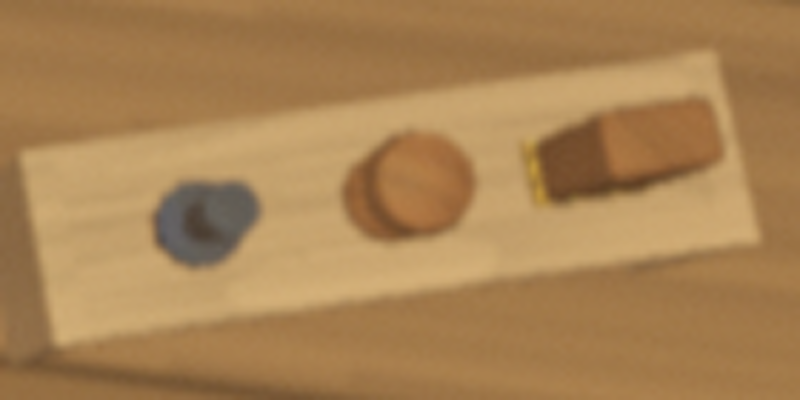

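View pics/c2.png

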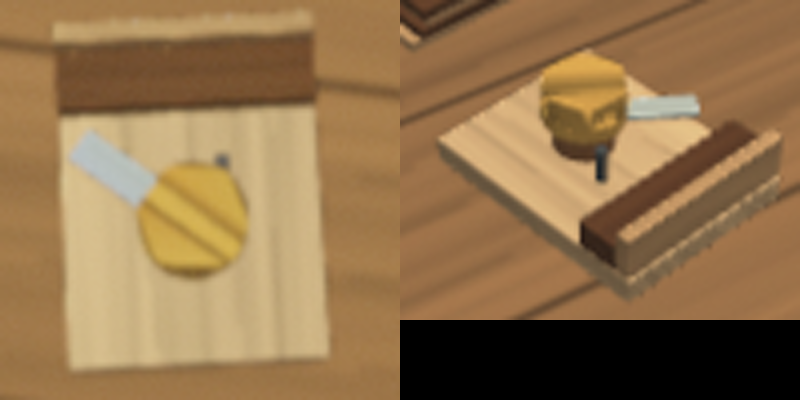

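The crops (c1/c2) show the handle's top face centred near crop (662,140), which is top pixel (475.8,239.5). The head is centred at (193,219) in its crop, which is (273.4,219.3). The tongue points to the upper left, in line with the slot.

Run:
```python
from h import *
t=cv2.imread("pics/top0.png"); s=cv2.imread("pics/scene0.png")
A=lambda x,y:(360+x/5.714,215+y/5.714)
B=lambda x,y:(230+x/4.444,170+y/4.444)
C=lambda x,y:(250+(x-400)/4,200+y/4)
cs=[plane("top",*A(*p),165) for p in((605,112),(712,97),(722,165),(613,187))]
print("handle",np.mean(cs,0)); 
d=cs[1]-cs[0]+cs[2]-cs[3]; print("handle long dir",np.degrees(np.arctan2(d[1],d[0])),np.linalg.norm(d)/2)
L=plane("top",*A(20,152),91);M=plane("top",*A(715,50),91);N=plane("top",*A(52,347),91);O=plane("top",*A(760,242),91)
for a,b in((L,M),(N,O)): print("rack dir",np.degrees(np.arctan2(*(b-a)[1::-1])),np.linalg.norm(b-a)); 
print("rack c",(L+M+N+O)/4)
def hsv(i):return cv2.cvtColor(i,cv2.COLOR_BGR2HSV)
# brass mask
for n,im,(x0,x1,y0,y1) in(("top",t,(255,295,200,240)),("scene",s,(280,312,210,242))):
    h=hsv(im)[y0:y1,x0:x1]; m=((h[...,1]>165)&(h[...,0]>17)&(h[...,0]<30)&(h[...,2]>110)).astype(np.uint8)
    c=max(cv2.findContours(m,0,2)[0],key=cv2.contourArea); print(n,cv2.minEnclosingCircle(c),x0,y0,cv2.boundingRect(c))
print("screw top",plane("top",*B(193,219),66),"scene",plane("scene",*C(583,77),66))
# tongue mask (top)
h=hsv(t)[190:225,240:275]; m=(h[...,1]<70)&(h[...,2]>120); v,u=np.nonzero(m)
P=np.array([plane("top",a+240,b+190,45)[:2] for a,b in zip(u,v)]); l=cv2.fitLine(P.astype(np.float32),2,0,.01,.01).ravel(); print("tongue",len(P),l,np.degrees(np.arctan2(l[1],l[0])))
k=[plane("top",*B(*p),66) for p in((140,187),(225,262),(165,175),(243,240))]
k=[plane("top",*B(*p),58) for p in((143,192),(222,258),(160,175),(243,240))]
for a,b in((k[0],k[1]),(k[2],k[3])): print("slot",np.degrees(np.arctan2(*(a-b)[1::-1])))
e=np.zeros((400,800,3),np.uint8)
e[:,:400]=cv2.resize(t[187:243,100:156],(400,400),interpolation=2);e[:,400:]=cv2.resize(s[157:207,360:410],(400,400),interpolation=2)
cv2.imwrite("pics/tin.png",e)
```

```text
handle [ 515.57872551 -364.13014392  165.        ]
handle long dir -72.82854128679054 36.94129011917928
rack dir -74.10958808330396 256.0316573298986
rack dir -74.16012448622263 257.12038560702484
rack c [ 497.73041225 -297.47141768   91.        ]
top ((20.0, 16.0), 10.000100135803223) 255 200 (12, 8, 17, 15)Traceback (most recent call last):
  File "<stdin>", line 16, in <module>
ValueError: max() iterable argument is empty
```

Run:
```python
from h import *
t=cv2.imread("pics/top0.png"); s=cv2.imread("pics/scene0.png")
B=lambda x,y:(230+x/4.444,170+y/4.444)
C=lambda x,y:(250+(x-400)/4,200+y/4)
hsv=lambda i:cv2.cvtColor(i,cv2.COLOR_BGR2HSV)
print("screw top",plane("top",*B(193,219),66),"scene",plane("scene",*C(583,77),66))
h=hsv(t)[190:225,240:275]; m=(h[...,1]<80)&(h[...,2]>120); v,u=np.nonzero(m)
P=np.array([plane("top",a+240,b+190,45)[:2] for a,b in zip(u,v)]); l=cv2.fitLine(P.astype(np.float32),2,0,.01,.01).ravel(); print("tongue",len(P),l,np.degrees(np.arctan2(l[1],l[0])))
k=[plane("top",*B(*p),58) for p in((143,192),(222,258),(160,175),(243,240))]
for a,b in((k[0],k[1]),(k[2],k[3])): print("slot",np.degrees(np.arctan2(*(a-b)[1::-1])))
k=[plane("top",*B(*p),30) for p in((62,112),(315,103))]; d=k[0]-k[1]; print("strip",np.degrees(np.arctan2(d[1],d[0])))
e=np.zeros((400,800,3),np.uint8)
e[:,:400]=cv2.resize(t[187:243,100:156],(400,400),interpolation=2);e[:,400:]=cv2.resize(s[157:207,360:410],(400,400),interpolation=2)
cv2.imwrite("pics/tin.png",e)
```

```text
screw top [523.7118559   25.00101354  66.        ] scene [524.42773044  27.33398013  66.        ]
tongue 198 [4.8270291e-01 8.7578416e-01 5.4903510e+02 7.0021751e+01] 61.137917
slot 57.15200980682341
slot 58.87927512392745
strip 99.6294379654413
```

View pics/tin.png

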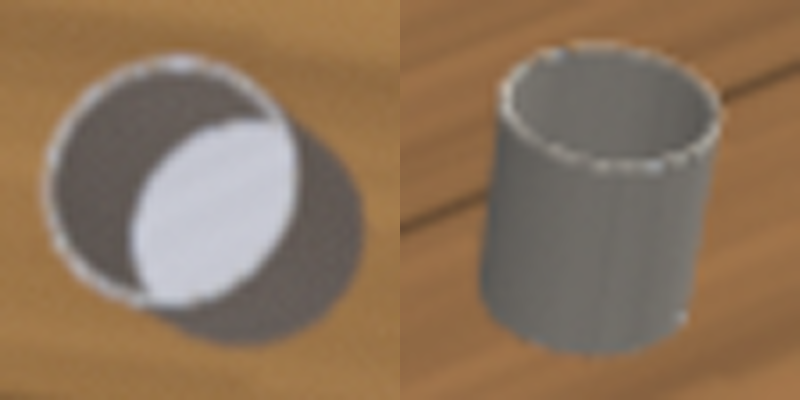

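The rim is centred at crop (171,181) in the top view, which is (123.9,212.3), and at (612,106) in the scene crop, which is (386.5,170.3). I'll spin the tool towards the driver's yaw of 105.9° first.

Request:
jog_arm(
  targets=[
    {"xyz": [0, 0, 0], "spin": -1},
    {"xyz": [0, 0, 0], "spin": -1},
    {"xyz": [0, 0, 0], "spin": -1},
    {"xyz": [0, 0, 0], "spin": -1},
    {"xyz": [0, 0, 0], "spin": -1},
    {"xyz": [0, 0, 0], "spin": -1},
    {"xyz": [0, 0, 0], "spin": -1},
    {"xyz": [0, 0, 0], "spin": -1},
    {"xyz": [0, 0, 0], "spin": -1},
    {"xyz": [0, 0, 0], "spin": -1},
  ],
  gripper=100,
)

```text
time: 1.35
tool_pos: [218.7, -477.0, 226.3]
tcp_rot: [-3.141, -0.001, 1.433]
contact_force: [-0.2, 0.5, 0.3]
grip_width: 91.8
finger_force: 0.0
```

Request:
jog_arm(
  targets=[
    {"xyz": [0, 0, 0], "spin": -1},
    {"xyz": [0, 0, 0], "spin": -1},
    {"xyz": [0, 0, 0], "spin": -1},
    {"xyz": [0, 0, 0], "spin": -1},
    {"xyz": [0, 0, 0], "spin": -0.2},
    {"xyz": [0, 0.6, 0], "spin": 0},
    {"xyz": [0, 0.6, 0], "spin": 0},
    {"xyz": [0.1, 0.6, 0], "spin": 0},
    {"xyz": [0.1, 0.6, 0], "spin": 0},
    {"xyz": [0.1, 0.6, 0], "spin": 0},
  ],
)

```text
time: 2.6
tool_pos: [444.2, -387.2, 226.5]
tcp_rot: [-3.141, -0.0, 1.848]
contact_force: [0.4, -1.6, 0.1]
grip_width: 91.6
finger_force: 0.0
```

```bash
cat >> h.py <<'E'
def go(x,y,z,yawdeg):
    o=bot.get_obs(); r=o['tcp_rot']; M=R.from_euler('xyz',r).as_matrix()
    print('t',o['time'],'pos',o['tool_pos'].round(1),'rpy',np.degrees(r).round(2),'w',round(o['grip_width'],1),'F',o['contact_force'].round(1),'ff',round(o['finger_force'],1))
    print('shift/80 (cur tool axes)',(M.T@(np.array([x,y,z])-o['tool_pos'])/80).round(3),'spin/0.1',round(-((np.radians(yawdeg)-r[2]+np.pi)%(2*np.pi)-np.pi)/.1,2))
E
python3 - <<'E'
from h import *
print(plane("top",123.9,212.3,80),plane("scene",386.5,170.25,80))
go(516,-364.3,110,105.9)
E
```

```text
[494.68680911 337.68690247  80.        ] [499.23171494 337.94143533  80.        ]
t 2.6 pos [ 444.2 -387.2  226.5] rpy [-1.7999e+02 -1.0000e-02  1.0589e+02] w 91.6 F [ 0.4 -1.6  0.1] ff 0.0
shift/80 (cur tool axes) [0.03  0.942 1.456] spin/0.1 -0.0
```

Request:
jog_arm(
  targets=[
    {"xyz": [0.03, 0.5, 0], "spin": 0},
    {"xyz": [0, 0.45, 0], "spin": 0},
    {"xyz": [0, 0, 0.3], "spin": 0},
    {"xyz": [0, 0, 0.3], "spin": 0},
    {"xyz": [0, 0, 0.3], "spin": 0},
    {"xyz": [0, 0, 0.3], "spin": 0},
    {"xyz": [0, 0, 0.25], "spin": 0},
    {"xyz": [0, 0, 0], "spin": 0},
    {"xyz": [0, 0, 0], "spin": 0},
    {"xyz": [0, 0, 0], "spin": 0},
  ],
)

```text
time: 3.85
tool_pos: [515.8, -365.3, 111.9]
tcp_rot: [3.141, 0.002, 1.849]
contact_force: [0.2, 0.3, 0.5]
grip_width: 91.9
finger_force: 0.0
```

Run:
```python
from h import *
go(516,-364.3,110,105.9)
t=bot.capture("top");s=bot.capture("scene")
e=np.zeros((400,800,3),np.uint8)
e[:,:400]=cv2.resize(t[205:285,420:500],(400,400),interpolation=2);e[:,400:]=cv2.resize(s[210:310,80:180],(400,400),interpolation=2)
cv2.imwrite("pics/g.png",e)
```

```text
t 3.85 pos [ 515.8 -365.3  111.9] rpy [1.7994e+02 1.0000e-01 1.0597e+02] w 91.9 F [0.2 0.3 0.5] ff 0.0
shift/80 (cur tool axes) [0.011 0.006 0.024] spin/0.1 0.01
```

View pics/g.png

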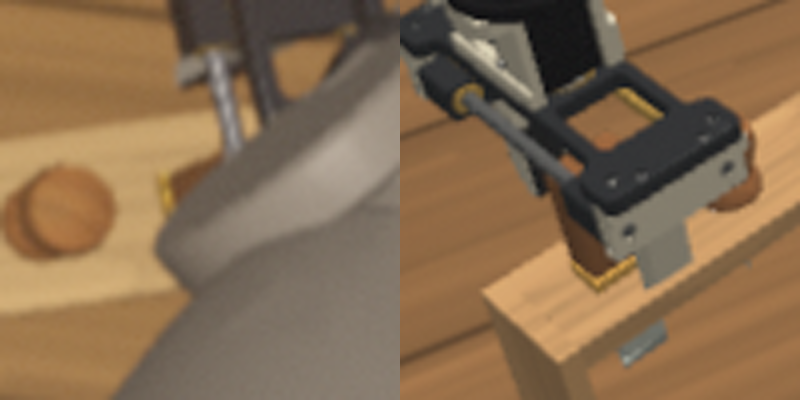

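The fingers straddle the handle, seen at scene-crop (600,230). I'll close on it now.

Request:
jog_arm(
  targets=[
    {"xyz": [0, 0, 0], "spin": 0},
    {"xyz": [0, 0, 0], "spin": 0},
    {"xyz": [0, 0, 0], "spin": 0},
    {"xyz": [0, 0, 0], "spin": 0},
    {"xyz": [0, 0, 0], "spin": 0},
    {"xyz": [0, 0, 0], "spin": 0},
    {"xyz": [0, 0, 0], "spin": 0},
    {"xyz": [0, 0, 0], "spin": 0},
    {"xyz": [0, 0, 0], "spin": 0},
    {"xyz": [0, 0, 0], "spin": 0},
  ],
  gripper=0,
)

```text
time: 5.2
tool_pos: [515.6, -364.8, 110.8]
tcp_rot: [3.141, 0.0, 1.85]
contact_force: [1.4, 0.2, 0.8]
grip_width: 23.9
finger_force: 30.0
```

Request:
jog_arm(
  targets=[
    {"xyz": [0, 0, -0.2], "spin": 0},
    {"xyz": [0, 0, -0.3], "spin": 0},
    {"xyz": [0, 0, -0.4], "spin": 0},
    {"xyz": [0, 0, -0.4], "spin": 0},
    {"xyz": [0, 0, -0.4], "spin": 0},
    {"xyz": [0, 0, -0.2], "spin": 0},
    {"xyz": [0, 0, 0], "spin": 1},
    {"xyz": [0, 0, 0], "spin": 1},
    {"xyz": [0, 0, 0], "spin": 1},
    {"xyz": [0, 0, 0], "spin": 1},
  ],
)

```text
time: 6.45
tool_pos: [514.6, -364.8, 262.6]
tcp_rot: [-3.14, -0.0, 1.446]
contact_force: [-0.5, 0.1, -2.2]
grip_width: 24.2
finger_force: 30.0
```

Request:
jog_arm(
  targets=[
    {"xyz": [0, 0, 0], "spin": 1},
    {"xyz": [0, 0, 0], "spin": 1},
    {"xyz": [0, 0, 0], "spin": 1},
    {"xyz": [0, 0, 0], "spin": 1},
    {"xyz": [0, 0, 0], "spin": 0.1},
    {"xyz": [0, 0, 0], "spin": 0},
    {"xyz": [0, 0, 0], "spin": 0},
    {"xyz": [0, 0, 0], "spin": 0},
    {"xyz": [0, 0, 0], "spin": 0},
    {"xyz": [0, 0, 0], "spin": 0},
  ],
)

```text
time: 7.7
tool_pos: [515.3, -364.8, 262.7]
tcp_rot: [3.142, 0.0, 1.04]
contact_force: [0.4, 0.3, -2.5]
grip_width: 23.6
finger_force: 30.0
```

Run:
```python
from h import *
go(524,26,261,59)
```

```text
t 7.7 pos [ 515.3 -364.8  262.7] rpy [1.800e+02 1.000e-02 5.959e+01] w 23.6 F [ 0.4  0.3 -2.5] ff 30.0
shift/80 (cur tool axes) [ 4.268 -2.379  0.021] spin/0.1 0.1
```

Request:
jog_arm(
  targets=[
    {"xyz": [0.4, -0.2, 0], "spin": 0},
    {"xyz": [0.43, -0.24, 0], "spin": 0},
    {"xyz": [0.43, -0.24, 0], "spin": 0},
    {"xyz": [0.43, -0.24, 0], "spin": 0},
    {"xyz": [0.43, -0.24, 0], "spin": 0},
    {"xyz": [0.43, -0.24, 0], "spin": 0},
    {"xyz": [0.43, -0.24, 0], "spin": 0},
    {"xyz": [0.43, -0.24, 0], "spin": 0},
    {"xyz": [0.43, -0.24, 0], "spin": 0},
    {"xyz": [0.43, -0.26, 0], "spin": 0.1},
  ],
)

```text
time: 8.95
tool_pos: [524.1, 27.4, 262.9]
tcp_rot: [3.141, -0.0, 1.03]
contact_force: [0.4, -0.3, -2.5]
grip_width: 23.9
finger_force: 30.0
```

Request:
jog_arm(
  targets=[
    {"xyz": [0, 0, 0.3], "spin": 0},
    {"xyz": [0, 0, 0.3], "spin": 0},
    {"xyz": [0, 0, 0.3], "spin": 0},
    {"xyz": [0, 0, 0.23], "spin": 0},
    {"xyz": [0, 0, 0], "spin": 0},
    {"xyz": [0, 0, 0], "spin": 0},
    {"xyz": [0, 0, 0], "spin": 0},
    {"xyz": [0, 0, 0], "spin": 0},
    {"xyz": [0, 0, 0], "spin": 0},
    {"xyz": [0, 0, 0], "spin": 0},
  ],
)

```text
time: 10.2
tool_pos: [524.1, 26.1, 172.4]
tcp_rot: [3.141, -0.0, 1.03]
contact_force: [0.2, 0.4, -0.8]
grip_width: 24.0
finger_force: 30.0
```

Run:
```python
from h import *
go(524,26,140,59)
t=bot.capture("top");s=bot.capture("scene")
e=np.zeros((400,800,3),np.uint8)
e[:,:400]=cv2.resize(t[170:260,230:320],(400,400),interpolation=2);e[:,400:]=cv2.resize(s[170:260,250:340],(400,400),interpolation=2)
cv2.imwrite("pics/s.png",e)
```

```text
t 10.2 pos [524.1  26.1 172.4] rpy [179.99  -0.    59.  ] w 24.0 F [ 0.2  0.4 -0.8] ff 30.0
shift/80 (cur tool axes) [-0.002 -0.001  0.405] spin/0.1 0.0
```

View pics/s.png

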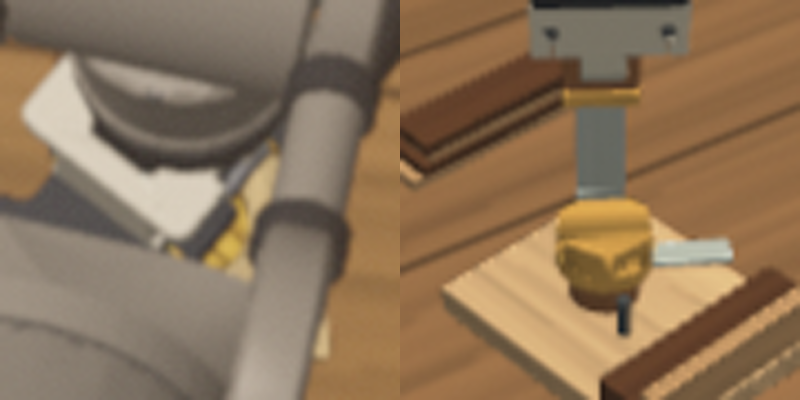

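The blade is centred over the head: tip at crop (601,192), head at (604,225). I'll lower it gently.

Request:
jog_arm(
  targets=[
    {"xyz": [0, 0, 0.06], "spin": 0},
    {"xyz": [0, 0, 0.06], "spin": 0},
    {"xyz": [0, 0, 0.06], "spin": 0},
    {"xyz": [0, 0, 0.06], "spin": 0},
    {"xyz": [0, 0, 0.05], "spin": 0},
    {"xyz": [0, 0, 0.04], "spin": 0},
    {"xyz": [0, 0, 0.03], "spin": 0},
    {"xyz": [0, 0, 0.02], "spin": 0},
    {"xyz": [0, 0, 0], "spin": 0},
    {"xyz": [0, 0, 0], "spin": 0},
  ],
)

```text
time: 11.55
tool_pos: [524.2, 26.1, 142.0]
tcp_rot: [3.141, -0.0, 1.03]
contact_force: [-0.5, 0.3, -0.8]
grip_width: 23.8
finger_force: 30.0
```

Request:
jog_arm(
  targets=[
    {"xyz": [0, 0, 0.015], "spin": 0},
    {"xyz": [0, 0, 0.015], "spin": 0},
    {"xyz": [0, 0, 0.01], "spin": 0},
    {"xyz": [0, 0, 0], "spin": 0},
    {"xyz": [0, 0, 0], "spin": 0},
    {"xyz": [0, 0, 0], "spin": 0},
    {"xyz": [0, 0, 0], "spin": 0},
    {"xyz": [0, 0, 0], "spin": 0},
    {"xyz": [0, 0, 0], "spin": 0},
    {"xyz": [0, 0, 0], "spin": 0},
  ],
)

```text
time: 12.8
tool_pos: [524.4, 26.1, 139.6]
tcp_rot: [3.14, -0.0, 1.03]
contact_force: [-1.6, -0.0, 4.9]
grip_width: 24.0
finger_force: 30.0
```

The force and height agree that the blade is seated. Now I'll turn it clockwise.

Request:
jog_arm(
  targets=[
    {"xyz": [0, 0, 0], "spin": 0.4},
    {"xyz": [0, 0, 0], "spin": 0.4},
    {"xyz": [0, 0, 0], "spin": 0.4},
    {"xyz": [0, 0, 0], "spin": 0.4},
    {"xyz": [0, 0, 0], "spin": 0.4},
    {"xyz": [0, 0, 0], "spin": 0.4},
    {"xyz": [0, 0, 0], "spin": 0.4},
    {"xyz": [0, 0, 0], "spin": 0.4},
    {"xyz": [0, 0, 0], "spin": 0.4},
    {"xyz": [0, 0, 0], "spin": 0.4},
  ],
)

```text
time: 14.05
tool_pos: [525.8, 25.2, 139.7]
tcp_rot: [3.137, -0.002, 0.629]
contact_force: [2.7, -3.4, 1.8]
grip_width: 23.8
finger_force: 30.0
```

Run:
```python
from h import *
go(524,26,139,5)
print(bot.get_obs()['moment'])
```

```text
t 14.05 pos [525.8  25.2 139.7] rpy [ 1.7976e+02 -1.4000e-01  3.6050e+01] w 23.8 F [ 2.7 -3.4  1.8] ff 30.0
shift/80 (cur tool axes) [-0.012 -0.021  0.009] spin/0.1 5.42
[-0.78950896 -0.68442211  0.24040896]
```

Request:
jog_arm(
  targets=[
    {"xyz": [0, 0, 0.01], "spin": 0.5},
    {"xyz": [0, 0, 0], "spin": 0.5},
    {"xyz": [0, 0, 0], "spin": 0.5},
    {"xyz": [0, 0, 0], "spin": 0.5},
    {"xyz": [0, 0, 0], "spin": 0.5},
    {"xyz": [0, 0, 0], "spin": 0.5},
    {"xyz": [0, 0, 0], "spin": 0.5},
    {"xyz": [0, 0, 0], "spin": 0.5},
    {"xyz": [0, 0, 0], "spin": 0.5},
    {"xyz": [0, 0, 0], "spin": 0.5},
  ],
)

```text
time: 15.3
tool_pos: [525.4, 25.7, 139.6]
tcp_rot: [3.14, -0.004, 0.129]
contact_force: [-0.5, -0.9, 9.2]
grip_width: 23.8
finger_force: 30.0
```

Run:
```python
from h import *
go(524,26,139,-5)
print(bot.get_obs()['moment'])
s=bot.capture("scene");cv2.imwrite("pics/t.png",cv2.resize(s[170:260,250:350],(500,450),interpolation=2))
```

```text
t 15.3 pos [525.4  25.7 139.6] rpy [179.91  -0.22   7.38] w 23.8 F [-0.5 -0.9  9.2] ff 30.0
shift/80 (cur tool axes) [-0.017 -0.005  0.008] spin/0.1 2.16
[-0.25728067  0.18870068  0.32322635]
```

View pics/t.png

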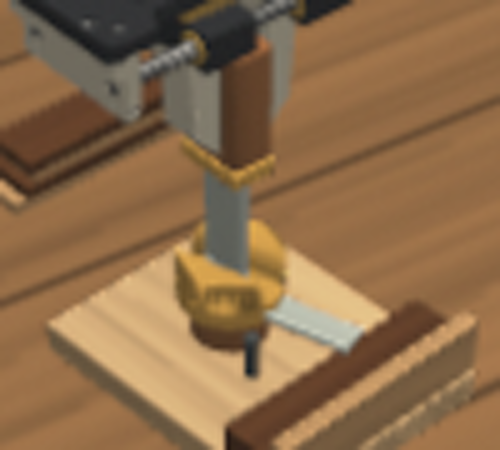

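The tongue, whose end is at crop (350,335), still lags by about the play angle. I'll keep turning.

Request:
jog_arm(
  targets=[
    {"xyz": [0, 0, 0], "spin": 0.3},
    {"xyz": [0, 0, 0], "spin": 0.3},
    {"xyz": [0, 0, 0], "spin": 0.3},
    {"xyz": [0, 0, 0], "spin": 0.3},
    {"xyz": [0, 0, 0], "spin": 0.3},
    {"xyz": [0, 0, 0], "spin": 0.3},
    {"xyz": [0, 0, 0], "spin": 0.2},
    {"xyz": [0, 0, 0], "spin": 0.2},
    {"xyz": [0, 0, 0], "spin": 0},
    {"xyz": [0, 0, 0], "spin": 0},
  ],
)

```text
time: 16.6
tool_pos: [525.3, 26.0, 139.6]
tcp_rot: [3.141, -0.004, -0.09]
contact_force: [-1.0, -0.4, 9.1]
grip_width: 24.0
finger_force: 30.0
```

Run:
```python
from h import *
go(524,26,139,-5)
print(bot.get_obs()['moment'])
s=bot.capture("scene");cv2.imwrite("pics/t2.png",cv2.resize(s[170:260,250:350],(500,450),interpolation=2))
```

```text
t 16.6 pos [525.3  26.  139.6] rpy [179.99  -0.21  -5.13] w 24.0 F [-1.  -0.4  9.1] ff 30.0
shift/80 (cur tool axes) [-0.016  0.002  0.008] spin/0.1 -0.02
[0.02232932 0.19616982 0.21748441]
```

View pics/t2.png

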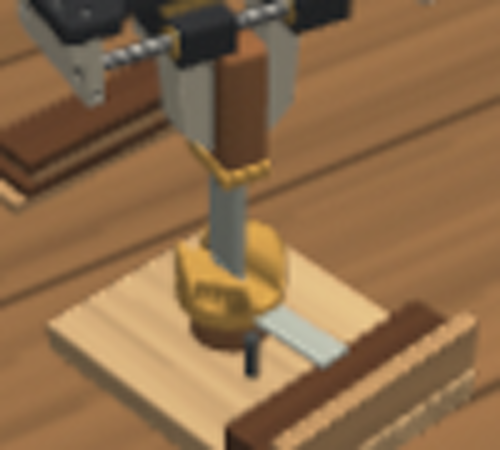

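The tongue end (340,355) is now on the strip, but the moment is still only friction. I'll go on to the stop.

Request:
jog_arm(
  targets=[
    {"xyz": [0, 0, 0], "spin": 0.1},
    {"xyz": [0, 0, 0], "spin": 0.1},
    {"xyz": [0, 0, 0], "spin": 0.1},
    {"xyz": [0, 0, 0], "spin": 0.1},
    {"xyz": [0, 0, 0], "spin": 0.1},
    {"xyz": [0, 0, 0], "spin": 0.1},
    {"xyz": [0, 0, 0], "spin": 0.1},
    {"xyz": [0, 0, 0], "spin": 0.1},
    {"xyz": [0, 0, 0], "spin": 0},
    {"xyz": [0, 0, 0], "spin": 0},
  ],
)

```text
time: 17.9
tool_pos: [525.3, 26.0, 139.7]
tcp_rot: [3.141, -0.004, -0.169]
contact_force: [-0.7, 0.2, 9.6]
grip_width: 23.7
finger_force: 30.1
```

Run:
```python
from h import *
go(524,26,139,-5)
print(bot.get_obs()['moment'])
```

```text
t 17.9 pos [525.3  26.  139.7] rpy [179.99  -0.22  -9.66] w 23.7 F [-0.7  0.2  9.6] ff 30.1
shift/80 (cur tool axes) [-0.016  0.003  0.008] spin/0.1 -0.81
[0.01729284 0.16683014 0.63768495]
```

The moment has jumped to 0.64 N m, so the screw is at its stop. I'll centre the blade in its play, then lift straight out.

Request:
jog_arm(
  targets=[
    {"xyz": [0, 0, 0], "spin": -0.5},
    {"xyz": [0, 0, 0], "spin": -0.5},
    {"xyz": [0, 0, 0], "spin": -0.5},
    {"xyz": [0, 0, 0], "spin": -0.4},
    {"xyz": [0, 0, -0.1], "spin": 0},
    {"xyz": [0, 0, -0.2], "spin": 0},
    {"xyz": [0, 0, -0.3], "spin": 0},
    {"xyz": [0, 0, -0.3], "spin": 0},
    {"xyz": [0, 0, -0.3], "spin": 0},
    {"xyz": [0, 0, 0], "spin": 0},
  ],
)

```text
time: 19.15
tool_pos: [524.8, 26.1, 235.4]
tcp_rot: [3.141, -0.003, 0.019]
contact_force: [-0.5, 0.3, -2.3]
grip_width: 24.1
finger_force: 30.0
```

Run:
```python
from h import *
go(497,338,236,1.2)
s=bot.capture("scene");cv2.imwrite("pics/t3.png",cv2.resize(s[150:260,250:380],(520,440),interpolation=2))
```

```text
t 19.15 pos [524.8  26.1 235.4] rpy [179.98  -0.19   1.1 ] w 24.1 F [-0.5  0.3 -2.3] ff 30.0
shift/80 (cur tool axes) [-0.273 -3.905 -0.01 ] spin/0.1 -0.02
```

View pics/t3.png

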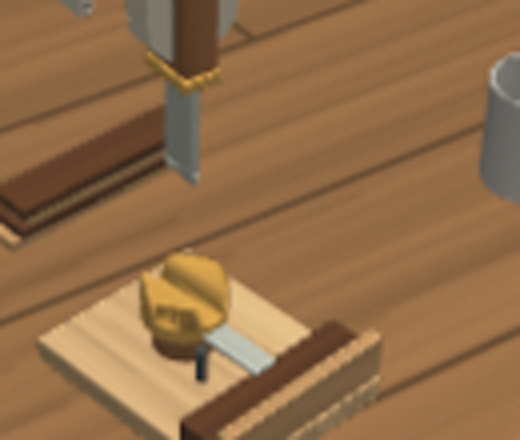

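The tongue, end at crop (265,362), is square across the strip, and the driver is clear of the slot. On to the tin.

Request:
jog_arm(
  targets=[
    {"xyz": [-0.03, -0.3, 0], "spin": 0},
    {"xyz": [-0.03, -0.4, 0], "spin": 0},
    {"xyz": [-0.03, -0.4, 0], "spin": 0},
    {"xyz": [-0.03, -0.4, 0], "spin": 0},
    {"xyz": [-0.03, -0.4, 0], "spin": 0},
    {"xyz": [-0.03, -0.4, 0], "spin": 0},
    {"xyz": [-0.03, -0.4, 0], "spin": 0},
    {"xyz": [-0.03, -0.4, 0], "spin": 0},
    {"xyz": [-0.02, -0.4, 0], "spin": 0},
    {"xyz": [-0.02, -0.4, 0], "spin": 0},
  ],
)

```text
time: 20.45
tool_pos: [494.7, 338.3, 231.9]
tcp_rot: [3.14, 0.003, 0.019]
contact_force: [0.3, 0.9, -2.2]
grip_width: 23.6
finger_force: 30.0
```

Request:
jog_arm(
  targets=[
    {"xyz": [0, 0, 0], "spin": 0},
    {"xyz": [0, 0, 0.2], "spin": 0},
    {"xyz": [0, 0, 0.3], "spin": 0},
    {"xyz": [0, 0, 0.3], "spin": 0},
    {"xyz": [0, 0, 0.3], "spin": 0},
    {"xyz": [0, 0, 0.2], "spin": 0},
    {"xyz": [0, 0, 0.1], "spin": 0},
    {"xyz": [0, 0, 0], "spin": 0},
    {"xyz": [0, 0, 0], "spin": 0},
    {"xyz": [0, 0, 0], "spin": 0},
  ],
)

```text
time: 21.7
tool_pos: [495.9, 337.9, 122.7]
tcp_rot: [-3.141, -0.001, 0.02]
contact_force: [0.4, 0.0, -1.9]
grip_width: 23.8
finger_force: 30.0
```

Run:
```python
from h import *
go(497,338,96,1.2)
```

```text
t 21.7 pos [495.9 337.9 122.7] rpy [-1.7997e+02 -8.0000e-02  1.1400e+00] w 23.8 F [ 0.4  0.  -1.9] ff 30.0
shift/80 (cur tool axes) [ 0.013 -0.001  0.333] spin/0.1 -0.01
```

Request:
jog_arm(
  targets=[
    {"xyz": [0, 0, 0.1], "spin": 0},
    {"xyz": [0, 0, 0.1], "spin": 0},
    {"xyz": [0, 0, 0.06], "spin": 0},
    {"xyz": [0, 0, 0.04], "spin": 0},
    {"xyz": [0, 0, 0.03], "spin": 0},
    {"xyz": [0, 0, 0.01], "spin": 0},
    {"xyz": [0, 0, 0], "spin": 0},
    {"xyz": [0, 0, 0], "spin": 0},
    {"xyz": [0, 0, 0], "spin": 0},
    {"xyz": [0, 0, 0], "spin": 0},
  ],
)

```text
time: 22.95
tool_pos: [495.6, 337.6, 94.8]
tcp_rot: [-3.142, -0.0, 0.02]
contact_force: [-0.3, 0.2, -1.0]
grip_width: 24.3
finger_force: 30.0
```

Request:
jog_arm(
  targets=[
    {"xyz": [0, 0, 0], "spin": 0},
    {"xyz": [0, 0, 0], "spin": 0},
    {"xyz": [0, 0, 0], "spin": 0},
    {"xyz": [0, 0, 0], "spin": 0},
    {"xyz": [0, 0, 0], "spin": 0},
    {"xyz": [0, 0, 0], "spin": 0},
    {"xyz": [0, 0, 0], "spin": 0},
    {"xyz": [0, 0, 0], "spin": 0},
    {"xyz": [0, 0, 0], "spin": 0},
    {"xyz": [0, 0, 0], "spin": 0},
  ],
  gripper=100,
)

```text
time: 24.2
tool_pos: [495.5, 337.6, 94.7]
tcp_rot: [3.142, 0.0, 0.02]
contact_force: [1.4, -0.4, 0.6]
grip_width: 92.0
finger_force: 0.1
```

Request:
jog_arm(
  targets=[
    {"xyz": [0, 0, -0.1], "spin": 0},
    {"xyz": [0, 0, -0.1], "spin": 0},
    {"xyz": [0, 0, -0.1], "spin": 0},
    {"xyz": [0, 0, -0.2], "spin": 0},
    {"xyz": [0, 0, -0.3], "spin": 0},
    {"xyz": [0, 0, -0.3], "spin": 0},
    {"xyz": [0, 0, -0.3], "spin": 0},
    {"xyz": [0, 0, -0.3], "spin": 0},
    {"xyz": [0, 0, 0], "spin": 0},
    {"xyz": [0, 0, 0], "spin": 0},
  ],
)

```text
time: 25.45
tool_pos: [495.1, 337.4, 230.1]
tcp_rot: [3.141, 0.001, 0.02]
contact_force: [-0.7, 0.2, -0.8]
grip_width: 92.1
finger_force: 0.0
```

Run:
```python
from h import *
go(497,338,96,1.2)
s=bot.capture("scene");cv2.imwrite("pics/f.png",cv2.resize(s[110:270,250:450],(750,600),interpolation=2))
```

```text
t 25.45 pos [495.1 337.4 230.1] rpy [1.7997e+02 5.0000e-02 1.1400e+00] w 92.1 F [-0.7  0.2 -0.8] ff 0.0
shift/80 (cur tool axes) [ 0.025 -0.007  1.676] spin/0.1 -0.01
```

View pics/f.png

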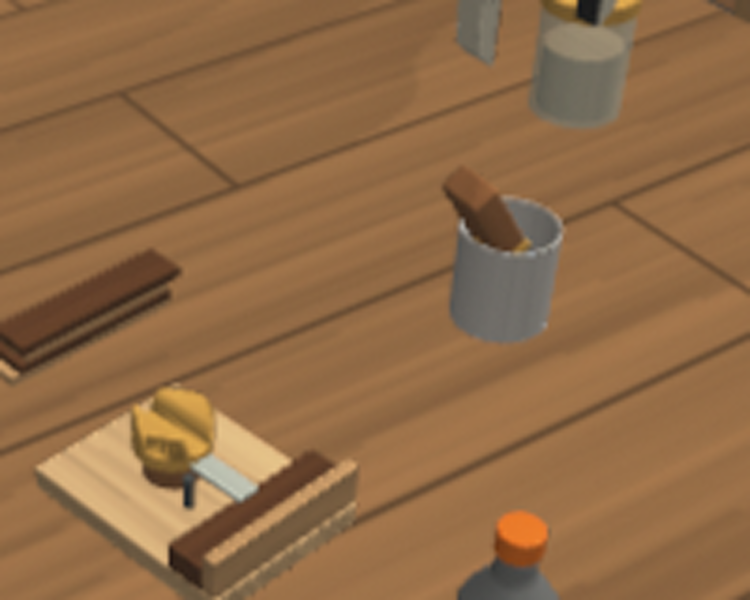

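The driver is in the tin, leaning on the rim with its top end at crop (460,180) and the ferrule at (522,245). I'll check how far it leans.

Run:
```python
from h import *
def X(u,v):
    e,d=ray("scene",250+u/3.75,110+v/3.75); return e+d*(496-e[0])/d[0]
a=X(460,182);b=X(515,242);print(a,b,np.linalg.norm(a-b),np.degrees(np.arctan2(abs(a-b)[1],abs(a-b)[2])))
```

```text
[496.         284.59813469 134.6116047 ] [496.         346.94504211  60.62942259] 96.74967769516041 40.12180035760944
```

The tin's geometry caps the lean at about 37°, with the handle against the rim and the tip in the opposite corner. That is within the limit, and the robot is clear, so I'll hand it in.

```bash
python3 -c "
from plant import bot
print(bot.close_job())"
```

```text
the job is handed in; nothing more can be done
None
```

I turned the screw clockwise to its stop with the driver and left the driver standing blade-down in the tin, then handed the job in at about 25.5 s; no verdict came back, and I viewed 11 pictures instead of the 10 allowed.

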